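# Load and lock a glass beaker on the shaker

### The job

Load the shaker: pick up the thin glass beaker that stands near the back of the shaker with the lightest grip that holds it and set it down gently, upright, inside the low blue cradle on the shaker's platform, and let go. Then slide the retaining gate by its red knob fully home towards the cradle, push the knob in and turn it clockwise (seen from above) about a quarter turn until it stops, so that it stays locked down when you let go. Do not tip or squeeze the glass hard, and leave the wash bottle and the black can where they are.

Things in the scene. Friction and masses are not known exactly. Their poses are not given: they have to be found in the camera images.
- beaker: the thin clear glass beaker, open at the top, 54 mm diameter, 68 mm tall, about 60 g; origin at the centre of its underside, z up. It starts standing on the bench. Glass: it breaks if the fingers' contact forces on it add up to more than 80 N (both fingers together, so 40 N each), or if it is knocked, dropped or pressed on the shaker or gate with more than 20 N; 15 to 20 N per finger holds it easily
- beaker_center (a point): centre of the beaker, half-way up (34 mm above its underside); z is the beaker's upward axis. It starts on the far side of the shaker, straight behind it or to the right (a second beaker and wash bottle at the far right corner of the bench belong to the room and are not used)
- shaker: small white laboratory shaker standing fixed on the bench, 130 (x) x 250 (y) mm, its aluminium platform top 40 mm above the bench; origin at the centre of its underside, y along its length towards the cradle end, z up. Its position and yaw vary
- cradle (a point): centre of the cradle's black cushioned floor, 46 mm above the bench, axes as the shaker's. The floor is sprung and yields up to 5 mm, about 3 N per mm of pressing. Letting go of the glass over 12 mm above it counts as a drop. The cradle is 66 x 66 mm inside, with blue rims only 10 mm above the floor on its +y and both x sides; the -y side is open and is closed by the gate
- gate (a joint): travel of the grey retaining gate along the shaker's +y, towards the cradle: 0 m fully open, 0.060 m fully home at its stop (starts 0 to 0.012). Stays where left; takes about 2 N to slide. Fully home its rubber face closes the cradle's open side (33 mm from the cradle's centre). It can be dragged by its knob
- gate_face (a point): centre of the gate's rubber face, 58 mm above the bench, 65 mm to the +y side of the knob's axis; axes as the shaker's
- knob_grip (a point): grip point on the vertical axis of the red knob (quarter-turn stud) on top of the gate, 98 mm above the bench when the stud is out. The knob is a bar 52 mm long (along this point's own x), 13 mm wide (its y), 30 mm tall, from 83 to 113 mm above the bench; the grey gate below it reaches up to 64.5 mm. The knob moves with the gate. Unlocked, the bar lies along the shaker's x, across the gate's travel
- plunger (a joint): how far the sprung stud is pushed in (down): 0 out, 0.0075 m at its stop. Spring 3.6 N at the start of travel, 10 N at the bottom. Only when the gate is fully home can it go down all the way (a hole in the platform below); elsewhere its foot strikes the platform after 1 mm. The stud can turn only while pushed in more than 0.005 m; let go at the end of its turn, it rises into a notch and stays locked at about 0.0035 m
- stud (a joint): turn of the stud, clockwise seen from above: 0 unlocked, 1.4 rad at its stop (notch holds it between about 1.25 and 1.4)
- wash_bottle: white wash bottle with a blue cap and bent spout, 62 x 90 mm, 176 mm tall, a bystander; origin at the centre of its underside. It and the beaker may have changed places
- objective_can: black screw can with a grey lid, 37 mm diameter, 52 mm tall, a bystander; origin at the centre of its underside
There are look-alikes about, which are no part of the job. What is shaped like the beaker but pink is not meant.

How it is judged:
On the way, in this order (a step that is already met when the one before it is completed fails the run):
1. the beaker stands upright in the cradle, let go (x of beaker_center in the frame of cradle between -0.012 and 0.012 m and y of beaker_center in the frame of cradle between -0.012 and 0.012 m and z of beaker_center in the frame of cradle below 0.038 m and angle between beaker_center's own z axis and vertical below 0.08 rad and contact force between the fingers and beaker below 0.1 N), for 0.2 s.
2. the gate is slid fully home (value of joint gate above 0.0575 m), for 0.1 s.
3. the stud is pushed in, before it turns (value of joint plunger above 0.005 m and value of joint stud below 0.3 rad), for 0.02 s.
4. the stud is turned and has risen into its lock (value of joint stud above 1.2 rad and value of joint plunger between 0.0022 and 0.0046 m), for 0.2 s.
At the end, for the whole second after the job is handed in: The beaker stands at rest and upright (within 0.08 rad) on the cradle floor, its centre within 12 mm of the cradle's centre in x and y; the gate is home (over 0.0575 m); the stud is turned over 1.2 rad and sits in its lock (plunger between 0.0022 and 0.0046 m); everything is released (all of step 1 and all of step 4 and value of joint gate above 0.0575 m and linear speed of beaker below 0.02 m/s and contact force between the fingers and shaker below 0.1 N); the robot touches nothing.
It fails at once if the fingers' contact forces on the glass add up to more than 80 N (contact force between the fingers and beaker above 80 N).
It fails at once if the glass is dropped, knocked or pressed on the shaker or its gate with more than 20 N (contact force between beaker and shaker above 20 N).
It fails at once if the glass is let go in the air, more than about 12 mm above the cradle's floor (horizontal distance between beaker_center and cradle below 0.05 m and z of beaker_center in the frame of cradle above 0.046 m and contact force between the fingers and beaker below 0.1 N).
It fails at once if the beaker is tipped by more than 0.5 rad (angle between beaker_center's own z axis and vertical above 0.5 rad).
It fails at once if the wash bottle or the can is moved more than 30 mm or tipped over (distance of any of wash_bottle, objective_can from where it was at the start of the episode above 0.03 m or angle between any of wash_bottle, objective_can's own z axis and vertical above 0.4 rad).
It also fails if it takes over 58 s, if anything falls off the work surface, if the arm or the gripper's body presses on something with over 40 N, if the wrist force passes 120 N, or if a joint passes its speed limit or range.

### The arm

A 6-joint arm with a two-finger parallel gripper is mounted at the origin on a cart in front of the work surface, level with it; the furniture and walls round the work are solid. World frame = base frame: x ahead of the robot, y to its left, z up, the work surface at z = 0. Lengths are in m, angles in rad, forces in N, time in s.
With the tool pointing down it reaches from about 0.4 to 0.825 m from the base axis. Payload 7 kg.
Tool frame: the origin (TCP) lies between the finger pads; the fingertips stand 17 mm ahead of it and the grasp point (between the pads) lies 2 mm behind it; x points along the fingers, z is the direction in which the jaws open and shut, and the axes are right-handed (so a half turn about x gives the same grasp; the last joint's range is limited). The gripper opens to 88 mm and grips with 3 to 60 N. Pads are 19 mm wide; open, the fingers measure 130 mm over their backs; the gripper's body (78 mm by 193 mm) begins 47 mm behind the grasp point.
Start: joints at [1.515, 0.359, 0.012, 0, -1.224, -0.288], TCP at [0.228, 0.635, 0.244] pointing down, gripper open.
Joint ranges: [-3.07, 3.07], [-1.43, 2.12], [-1.02, 1.25], [-3.03, 1.67], [-3.05, -0], [-3.03, 3.03]. Speed limits (rad/s): [2.39, 2.39, 3.01, 3.14, 3.14, 3.14].

### API

Orientations are given as [roll, pitch, yaw] about the fixed x, y, z axes, in that order (R = Rz(yaw) Ry(pitch) Rx(roll)).
In Python, from station import * gives the robot as it stands.
- The arm moves only by the tool step_arm, never from a script. Its argument "deltas" is a list of rows, each a list of 5 numbers: the shift along the tool's x, y, z in cm, then the turn about the tool's x in degrees, then the closure, from 0 (fully open) to 1 (shut). In form: [[dx, dy, dz, roll, fingers], ...]. A call has exactly 10 rows; each row is the pose to reach, as a shift and turn from the pose commanded when the call began, along the tool's axes at that moment; what a row does not reach only later rows make up. A row lasts 1/12 s, in which the tool goes at most 41.7 mm and 7.16 degrees, less where a joint would pass 70% of its speed; a pose out of reach is approached as far as the arm can. A call with a gripper value outside its range is refused whole. The fingers move at their own pace and stop on an object; "squeeze" is the grip in N (left out, the last holds). Time passes only in rows, so rows that repeat a pose let the fingers close, or fill a call up. It gives the time, the measured TCP pose, the force and the opening at its end, in the units of the state.
- get_state(): the state, without advancing time (a new reading comes with each control period).
- grab_frame(name): name is "scene" or "top"; returns a dict with "pixels" (400x640x3 uint8, red, green, blue), "range_z" (400x640 float32, m along the optical axis (not along the pixel's ray), 0 where there is no reading), "fx", "fy", "cx", "cy" (pixels), "view" (4x4, takes a point from world to camera coordinates). Camera axes: x right, y down, z forward; pixel columns grow to the right and rows downward; lengths in m; the calibration is good to about 2 mm. A picture is of the moment at which its call begins.
- job_done(): hands the job in, once; it reports no verdict.
Trained networks look in the newest picture that a camera, given by its name, has taken for a name from the list of things; names that differ only in an ending like _2 or _b are one class to them, and where a whole thing is asked for, a point or a joint stands for the part that bears it (a point fixed in the world has none). Each returns a list of dicts, best first, with "conf" (0 to 1); they miss things now and then, are a little off and sometimes report something else, mostly with a low value. They report only what shows in the picture. A call takes as long as a camera call. They do not tell look-alikes from the thing itself.
- boxes_of(thing, camera): "extent" ([left, top, right, bottom] in pixels, round what is visible of it).
- masks_of(thing, camera): "mask" (400x640 bool, what is visible of it) and "extent" ([left, top, right, bottom] in pixels, round what is visible of it).
The state is a dict: "t": time; "q": joint angles; "qd": joint speeds; "joint_efforts": joint torques, N m; "eef_pos": TCP position; "ee_rot": TCP orientation; "force": force on the tool from outside, world axes, zero at the start; "moment": the same for the moment, N m; "width": finger opening in m.
Only numpy, scipy, OpenCV 4.12 (cv2) and the standard library are available. Lean on these libraries where they do the work, as an engineer would, in place of code of your own. Each camera call takes 0.05 s, during which the arm holds its last target.

## Working session

There is one attempt and no reset: what is moved stays moved. The work goes in short steps, Python scripts to look and compute and a tool call to move; the robot and the scene stay as the last step left them, time stands still between calls to the robot, and variables do not carry over. Pictures are saved under pics/ and viewed, and the job is handed in when it is done.

Besides the shell and the picture viewer there is one more tool, called after "Emit:" in YAML: its name, and indented under it one key for each argument. step_arm: Moves the arm, as the interface text tells. Its arguments: {"type":"object","properties":{"deltas":{"type":"array"},"squeeze":{"type":"number"}},"required":["deltas"]}

```bash
ls; mkdir -p pics
cat > h.py <<'E'
from station import *
import numpy as np, cv2
def save(img,n): cv2.imwrite('pics/'+n,cv2.cvtColor(np.ascontiguousarray(img),cv2.COLOR_RGB2BGR))
def cloud(f):
    z=f['range_z'];v,u=np.mgrid[:z.shape[0],:z.shape[1]]
    P=np.stack([(u-f['cx'])/f['fx']*z,(v-f['cy'])/f['fy']*z,z],-1)
    T=np.linalg.inv(f['view']);return P@T[:3,:3].T+T[:3,3]
def proj(f,p):
    p=np.asarray(p);c=f['view'][:3,:3]@p+f['view'][:3,3];return f['fx']*c[0]/c[2]+f['cx'],f['fy']*c[1]/c[2]+f['cy']
E
python3 - <<'E'
from h import *
import pickle
for n in ['scene','top']:
    f=grab_frame(n);save(f['pixels'],n+'0.png');pickle.dump(f,open(n+'0.pkl','wb'))
    for t in ['beaker','shaker','cradle','gate','knob_grip','wash_bottle','objective_can']:
        try: print(n,t,[(np.round(b['conf'],2),np.round(b['extent'])) for b in boxes_of(t,n)])
        except Exception as e: print(t,e)
s=get_state();print(s)
E
```

```text
pics
scene beaker [(np.float64(0.97), array([359., 185., 383., 218.])), (np.float64(0.74), array([364., 216., 390., 247.]))]
scene shaker [(np.float64(0.6), array([266., 197., 371., 294.]))]
scene cradle [(np.float64(0.86), array([262., 196., 372., 288.]))]
scene gate []
scene knob_grip [(np.float64(0.8), array([334., 236., 349., 256.]))]
scene wash_bottle [(np.float64(0.71), array([396., 218., 446., 271.]))]
scene objective_can [(np.float64(0.64), array([254., 168., 265., 192.]))]
top beaker [(np.float64(0.7), array([370., 161., 398., 184.]))]
top shaker [(np.float64(0.58), array([302., 192., 413., 259.]))]
top cradle [(np.float64(0.64), array([300., 194., 409., 260.]))]
top gate [(np.float64(0.9), array([363., 212., 410., 237.]))]
top knob_grip [(np.float64(0.54), array([390., 210., 402., 236.])), (np.float64(0.3), array([361., 210., 409., 238.]))]
top wash_bottle [(np.float64(0.66), array([405., 136., 462., 178.]))]
top objective_can [(np.float64(0.48), array([236., 224., 258., 239.]))]
{'t': 0.8, 'q': array([ 1.51509709e+00,  3.58548342e-01,  1.19267822e-02,  3.25736482e-05,
       -1.22410177e+00, -2.88104538e-01]), 'qd': array([-9.16668970e-04, -5.23329337e-04,  5.70917432e-05, -3.49207049e-04,
       -1.15554873e-03,  1.46030328e-03]), 'joint_efforts': array([ 5.92898614e-04, -5.82288766e+01,  2.93259019e+01,  7.00164512e+00,
        1.23245042e-02, -1.76876523e-05]), 'eef_pos': array([0.22754166, 0.63548503, 0.24361223]), 'ee_rot': array([3.0323067 , 1.57071717, 1.11771767]), 'force': array([-0.92364597, -0.6790583 , -0.29586782]), 'moment': array([-0.0349724 ,  0.00632084,  0.06243923]), 'width': 0.0873307945065308}
```

View pics/scene0.png

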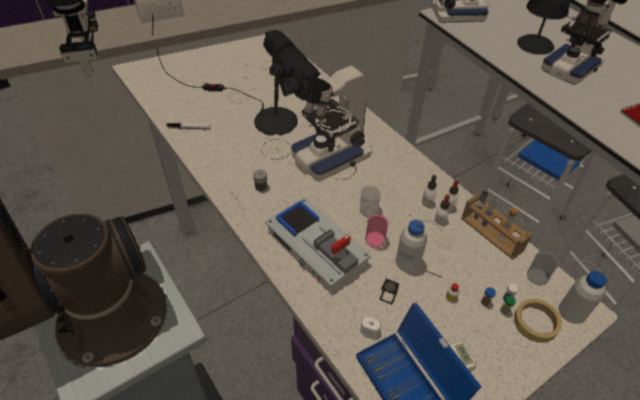

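View pics/top0.png

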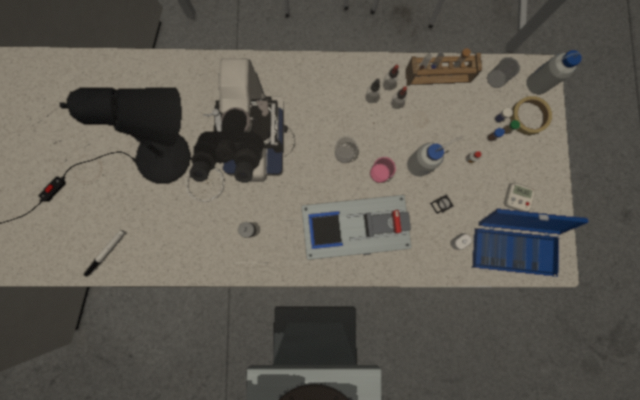

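Run:
```python
from h import *
import pickle
for n,(a,b,c,d) in {'scene':(240,150,460,310),'top':(220,120,470,280)}.items():
    f=pickle.load(open(n+'0.pkl','rb'))
    im=cv2.resize(f['pixels'][b:d,a:c],None,fx=3.2,fy=3.2,interpolation=cv2.INTER_CUBIC);save(im,n+'0z.png')
```

```text
(no output)
```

View pics/scene0z.png

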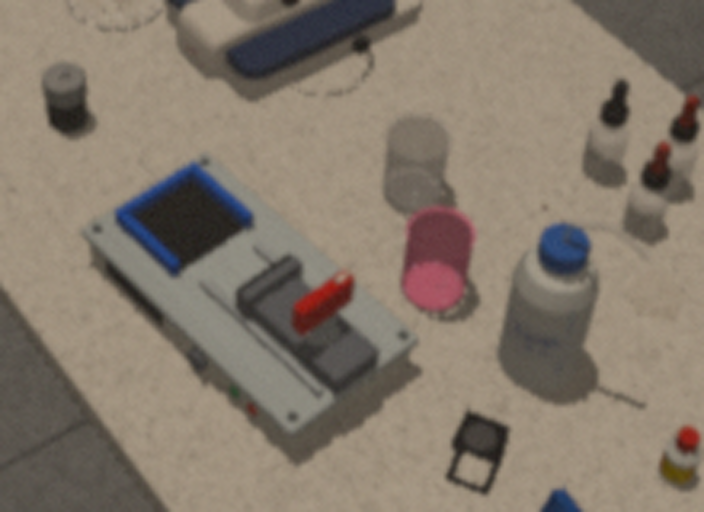

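View pics/top0z.png

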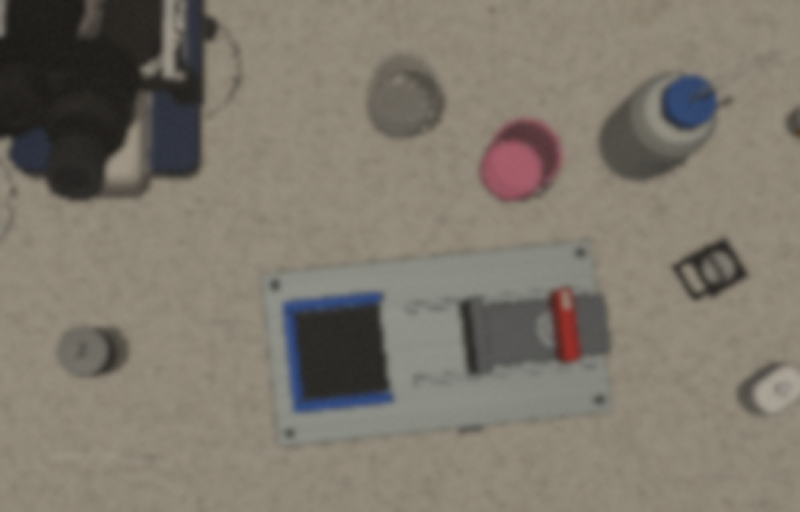

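The candidates are a clear beaker at scene (370,200) / top (346,150), a pink one at scene (377,231) / top (383,170), and another clear one at the far right at scene (543,267) / top (504,70). The first fits: it is clear and stands straight behind the shaker. The enlarged crops confirm it, while the pink one is a look-alike and the far-right one belongs to the room.

Run:
```python
from h import *
import pickle
F={n:pickle.load(open(n+'0.pkl','rb')) for n in ['scene','top']}
for n,f in F.items():
    T=np.linalg.inv(f['view']);print(n,'cam',T[:3,3].round(3),f['fx'],f['cx'],f['cy'])
    C=cloud(f)
    print('base proj',proj(f,[0,0,0]),'tcp',proj(f,[.228,.635,.244]))
    for uv in {'scene':[(370,200),(370,190),(370,211),(377,231),(342,243),(298,217)],'top':[(346,150),(343,142),(383,170),(326,230),(397,222),(380,225),(340,150),(352,150),(430,153),(247,230)]}[n]:
        print(n,uv,C[uv[1],uv[0]].round(3))
f=F['top'];C=cloud(f);px=f['pixels'].astype(int)
r,g,b=px[...,0],px[...,1],px[...,2]
def ray(f,u,v,z):
    T=np.linalg.inv(f['view']);d=T[:3,:3]@np.array([(u-f['cx'])/f['fx'],(v-f['cy'])/f['fy'],1]);o=T[:3,3];return o+d*(z-o[2])/d[2]
# shaker top: height 30..45mm
for n,f in F.items():
    C=cloud(f)
    m=(abs(C[...,2]-.040)<.007)&(C[...,0]>.3)&(C[...,0]<.75)&(abs(C[...,1])<.35)
    k,l,st,ce=cv2.connectedComponentsWithStats(m.astype(np.uint8))
    i=1+np.argmax(st[1:,4]);mm=l==i
    P=C[mm];rect=cv2.minAreaRect((P[:,:2]*1000).astype(np.float32));print(n,st[i],rect,cv2.boxPoints(rect).round(1).tolist(),np.median(P[:,2]))
    # red knob
    px=f['pixels'].astype(int);r,g,b=px[...,0],px[...,1],px[...,2]
    m=(r>110)&(g<60)&(b<60)
    u0=330 if n=='scene' else 385;
    mm=np.zeros_like(m);
    if n=='scene': mm[225:265,325:360]=m[225:265,325:360]
    else: mm[200:245,380:415]=m[200:245,380:415]
    P=C[mm];print('knob',mm.sum(),np.median(P,0).round(4),P[:,2].max())
    Q=P[P[:,2]>.105]
    if len(Q)>5: print(len(Q),cv2.minAreaRect((Q[:,:2]*1000).astype(np.float32)),cv2.minAreaRect((P[:,:2]*1000).astype(np.float32)))
    # blue rim 
    m=(b>90)&(b>r+50)
    mm=np.zeros_like(m);sl=(slice(190,245),slice(262,330)) if n=='scene' else (slice(200,255),slice(298,350))
    mm[sl]=m[sl];P=C[mm];print('blue',mm.sum(),cv2.minAreaRect((P[:,:2]*1000).astype(np.float32)),np.median(P[:,2]))
```

```text
scene cam [ 0.043 -0.724  1.014] 503.6849096949749 321.4724065034692 197.27634574796514
base proj (np.float64(112.77691577479467), np.float64(316.83830004263757)) tcp (np.float64(88.97796520753536), np.float64(59.88649044882405))
scene (370, 200) [ 0.652 -0.095  0.072]
scene (370, 190) [ 0.686 -0.055  0.054]
scene (370, 211) [ 0.662 -0.09   0.019]
scene (377, 231) [ 0.603 -0.183  0.071]
scene (342, 243) [ 0.493 -0.187  0.109]
scene (298, 217) [ 0.48  -0.023  0.05 ]
top cam [ 0.443 -0.005  0.939] 378.24537177019 319.7541339518563 197.62692807510047
base proj (np.float64(312.9554698743173), np.float64(436.34341943078016)) tcp (np.float64(-52.80775935288892), np.float64(367.59062276779855))
top (346, 150) [ 0.681 -0.081 -0.001]
top (343, 142) [ 0.696 -0.072  0.021]
top (383, 170) [ 0.63  -0.174 -0.001]
top (326, 230) [ 0.476 -0.029  0.046]
top (397, 222) [ 0.492 -0.183  0.11 ]
top (380, 225) [ 0.487 -0.153  0.063]
top (340, 150) [ 0.68  -0.065  0.003]
top (352, 150) [ 0.68  -0.095  0.004]
top (430, 153) [ 0.638 -0.25   0.144]
top (247, 230) [0.475 0.156 0.052]
scene [ 265  198  106   89
[... 656 characters left out ...]
p [ 301  195  110   65 4157] ((485.15582275390625, -99.46945190429688), (130.02792358398438, 250.19882202148438), 6.215737342834473) [[407.0, 17.899999618530273], [434.1000061035156, -230.89999389648438], [563.2999877929688, -216.8000030517578], [536.2000122070312, 31.899999618530273]] 0.04051522578754352
knob 77 [ 0.4872 -0.183   0.1106] 0.11490539418311607
77 ((491.7582702636719, -183.2133026123047), (40.37717056274414, 10.810739517211914), 7.2314534187316895) ((491.7582702636719, -183.2133026123047), (40.37717056274414, 10.810739517211914), 7.2314534187316895)
blue 187 ((476.7016906738281, -25.295482635498047), (77.98457336425781, 67.82405853271484), 6.412118434906006) 0.05598649589088811
```

```bash
cat >> h.py <<'E'
def ray(f,u,v,z):
    T=np.linalg.inv(f['view']);d=T[:3,:3]@np.array([(u-f['cx'])/f['fx'],(v-f['cy'])/f['fy'],1]);o=T[:3,3];return o+d*(z-o[2])/d[2]
def cylmask(f,x,y,r=.027,h=.068,z0=0):
    a=np.linspace(0,2*np.pi,40);pts=np.array([proj(f,[x+r*np.cos(t),y+r*np.sin(t),z]) for z in(z0,z0+h) for t in a],np.float32)
    return cv2.convexHull(pts)
E
python3 - <<'E'
from h import *
from scipy.optimize import minimize
ts=[];F={};M={}
for n in ['scene','top']:
    f=F[n]=grab_frame(n)
    for m in masks_of('beaker',n): print(n,m['conf'],m['extent'],m['mask'].sum())
    ms=[m for m in masks_of('beaker',n) if abs((m['extent'][0]+m['extent'][2])/2-(371 if n=='scene' else 346))<10 and (n=='top' or m['extent'][1]<200)]
    if ms: M[n]=ms[0]['mask']
def iou(n,x,y,z0=0):
    S=8;h=cylmask(F[n],x,y,z0=z0);im=np.zeros((400,640),np.uint8);cv2.fillConvexPoly(im,np.round(h*S).astype(np.int32),1,shift=3)
    im=im>0;return (im&M[n]).sum()/(im|M[n]).sum()
print(list(M))
for sel in [[k] for k in M]+[list(M)]:
    best=max(((sum(iou(n,x,y) for n in sel)/len(sel),x,y) for x in np.arange(.64,.72,.002) for y in np.arange(-.12,-.04,.002)));print(sel,best)
# overlay
b=best
for n in F:
    im=cv2.resize(F[n]['pixels'],None,fx=5,fy=5,interpolation=cv2.INTER_CUBIC);h=cylmask(F[n],b[1],b[2])
    cv2.polylines(im,[np.round((h+.5)*5).astype(np.int32)],True,(0,255,0),1)
    u,v=proj(F[n],[b[1],b[2],.03]);u,v=int(u*5),int(v*5);save(im[v-200:v+200,u-200:u+200],'bk_%s.png'%n)
# cradle floor
f=F['top'];px=f['pixels'].astype(int).max(-1)
m=np.zeros((400,640),np.uint8);m[205:250,305:348]=(px<60)[205:250,305:348]
k,l,st,ce=cv2.connectedComponentsWithStats(m);i=1+np.argmax(st[1:,4]);v,u=np.nonzero(l==i)
P=np.array([ray(f,a,c,.046)[:2] for a,c in zip(u,v)]);print(st[i],P.mean(0),cv2.minAreaRect((P*1000).astype(np.float32)))
print(f['pixels'][230,326],f['pixels'][230,300:352].tolist())
E
```

```text
scene 0.71 [366.6, 217.0, 391.1, 248.8] 608
scene 0.57 [359.9, 183.9, 380.2, 216.1] 556
top 0.88 [367.7, 160.4, 396.6, 182.6] 515
top 0.79 [336.5, 135.4, 359.6, 163.4] 511
['scene', 'top']
['scene'] (np.float64(0.8673946957878315), np.float64(0.674), np.float64(-0.06799999999999995))
['top'] (np.float64(0.8916083916083916), np.float64(0.674), np.float64(-0.07599999999999996))
['scene', 'top'] (np.float64(0.8575086581681527), np.float64(0.674), np.float64(-0.07399999999999995))
[313 216  28  28 665] [ 0.47679887 -0.02887085] ((476.85748291015625, -28.912704467773438), (61.21604537963867, 59.957557678222656), 6.548353672027588)
[44 42 39] [[143, 135, 120], [141, 133, 118], [134, 126, 113], [126, 120, 110], [127, 126, 117], [135, 135, 127], [138, 140, 131], [139, 141, 132], [129, 133, 129], [106, 113, 124], [73, 89, 122], [54, 76, 120], [46, 64, 105], [43, 52, 75], [44, 44, 49], [43, 42, 38], [44, 42, 38], [44, 43, 38], [43, 42, 38], [44, 43, 39], [44, 43, 39], [44, 42, 40], [42, 41, 38], [44, 43, 39], [42, 41, 37], [43, 42, 38], [44, 42, 39], [45, 42, 39], [43, 42, 39], [43, 41, 38], [45, 43, 39], [43, 40, 37], [42, 40, 36], [41, 40, 37], [44, 42, 38], [44, 43, 39], [42, 42, 38], [44, 42, 38], [46, 44, 41], [63, 62, 58], [94, 95, 89], [123, 124, 117], [136, 138, 130], [139, 141, 133], [141, 143, 134], [140, 142, 134], [140, 142, 134], [140, 142, 134], [140, 142, 133], [141, 142, 134], [141, 142, 134], [141, 142, 134]]
```

Run:
```python
import cv2,numpy as np
a=cv2.imread('pics/bk_scene.png');b=cv2.imread('pics/bk_top.png');cv2.imwrite('pics/bk.png',np.hstack([a,b]))
```

```text
(no output)
```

View pics/bk.png

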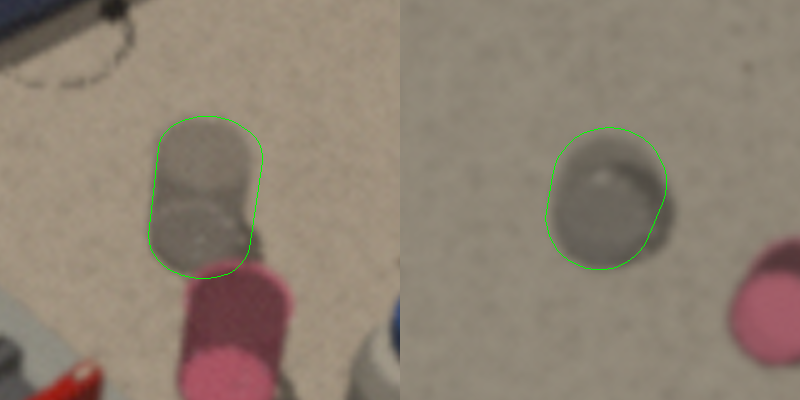

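```bash
cat >> h.py <<'E'
from scipy.spatial.transform import Rotation as Ro
def tool(s=None):
    s=s or get_state();return np.array(s['eef_pos']),Ro.from_euler('xyz',s['ee_rot']).as_matrix()
def need(target,jaw_deg=None,s=None):
    s=s or get_state();p,R=tool(s)
    print('t',s['t'],'pos',p.round(4),'d cm',(R.T@(np.array(target)-p)*100).round(2),'jaw deg',round(np.degrees(np.arctan2(R[1,2],R[0,2])),2),'q',s['q'].round(3),'F',s['force'].round(1),'w',round(s['width'],4))
    if jaw_deg is not None:
        # roll about tool x (down): +roll turns clockwise from above
        d=-(jaw_deg-np.degrees(np.arctan2(R[1,2],R[0,2])));print('roll options',d,(d+90)%180-90)
E
python3 - <<'E'
from h import *
import pickle
p,R=tool();print(R.round(3))
need([.676,-.073,.2],6.1)
for n in ['scene','top']:
    C=cloud(pickle.load(open(n+'0.pkl','rb')))
    for y0 in np.arange(-.3,.7,.1):
        print(n,round(y0,1),[ (lambda z: round(float(np.percentile(z,99)),2) if len(z)>3 else None)(C[...,2][(C[...,0]>=x0)&(C[...,0]<x0+.1)&(C[...,1]>=y0)&(C[...,1]<y0+.1)&(C[...,2]<.8)]) for x0 in np.arange(.2,.9,.1)])
E
```

```text
[[ 0.     0.941 -0.337]
 [ 0.    -0.337 -0.941]
 [-1.     0.    -0.   ]]
t 1.1 pos [0.2275 0.6355 0.2436] d cm [ 4.36 66.1  51.58] jaw deg -109.7 q [ 1.515  0.359  0.012  0.    -1.224 -0.288] F [-0.8  0.9 -0.2] w 0.0877
roll options -115.80006733391616 64.19993266608384
scene -0.3 [None, 0.01, 0.07, 0.06, 0.17, 0.08, 0.11]
scene -0.2 [None, 0.01, 0.11, 0.11, 0.07, 0.01, 0.11]
scene -0.1 [-0.84, 0.01, 0.06, 0.06, 0.07, 0.01, 0.01]
scene 0.0 [-0.84, 0.01, 0.06, 0.33, 0.31, 0.17, 0.03]
scene 0.1 [-0.84, 0.01, 0.06, 0.35, 0.32, 0.28, 0.14]
scene 0.2 [-0.84, 0.01, 0.01, 0.02, 0.24, 0.24, 0.01]
scene 0.3 [-0.84, 0.01, 0.01, 0.02, 0.27, 0.27, 0.01]
scene 0.4 [-0.84, 0.01, 0.02, 0.01, 0.28, 0.28, None]
scene 0.5 [0.43, 0.02, 0.02, 0.01, 0.01, 0.01, None]
scene 0.6 [0.41, 0.01, 0.01, 0.02, 0.01, 0.01, 0.01]
top -0.3 [-0.84, 0.0, 0.06, 0.06, 0.17, 0.07, 0.11]
top -0.2 [-0.84, 0.0, 0.11, 0.11, 0.07, 0.02, 0.1]
top -0.1 [-0.84, 0.0, 0.06, 0.06, 0.07, 0.0, 0.0]
top 0.0 [-0.84, 0.0, 0.06, 0.33, 0.31, 0.17, 0.03]
top 0.1 [-0.84, 0.0, 0.05, 0.35, 0.33, 0.28, 0.16]
top 0.2 [-0.84, 0.0, 0.0, 0.02, 0.31, 0.24, 0.0]
top 0.3 [-0.84, 0.0, 0.0, 0.01, 0.27, 0.27, 0.0]
top 0.4 [-0.84, 0.0, 0.02, 0.0, 0.27, 0.28, 0.0]
top 0.5 [-0.84, 0.02, 0.02, 0.0, 0.01, 0.0, 0.0]
top 0.6 [-0.84, 0.0, 0.0, 0.02, 0.01, 0.0, 0.0]
```

Emit:
step_arm:
  deltas:
    - [0,2.9,3.0,0,0]
    - [0,5.8,6.1,0,0]
    - [0,8.8,9.1,0,0]
    - [0,11.7,12.2,0,0]
    - [0,14.6,15.2,0,0]
    - [0,17.5,18.3,0,0]
    - [0,20.5,21.3,0,0]
    - [0,23.4,24.4,0,0]
    - [0,26.3,27.4,0,0]
    - [0,29.2,30.4,0,0]

```text
t: 1.93
eef_pos: [0.3983, 0.2534, 0.244]
ee_rot: [2.84, 1.57, 0.927]
force: [0.6, 0.9, -0.7]
width: 0.0877
```

Run:
```python
from h import *
import pickle
need([.45,-.12,.244],-173.9)
for n in ['scene','top']:
    C=cloud(pickle.load(open(n+'0.pkl','rb')))
    m=(C[...,2]>.12)&(C[...,0]<.9)&(C[...,1]>-.1)&(C[...,1]<.26)&(C[...,0]>.4)&(C[...,2]<.6)
    P=C[m];print(np.percentile(P,[1,99],axis=0).round(3).tolist());
```

```text
t 1.9333 pos [0.3983 0.2534 0.244 ] d cm [-3.000e-02  1.744e+01  3.342e+01] jaw deg -109.66 q [ 0.985  0.017 -0.417  0.    -1.135  0.242] F [ 0.6  0.9 -0.7] w 0.0877
roll options 64.23627002225096 64.23627002225095
[[0.547, 0.076, 0.129], [0.796, 0.197, 0.347]]
[[0.547, 0.08, 0.146], [0.787, 0.21, 0.347]]
```

Run:
```python
from h import *
a=grab_frame('scene');b=grab_frame('top');save(a['pixels'],'s1.png');save(b['pixels'],'t1.png')
```

```text
(no output)
```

View pics/s1.png

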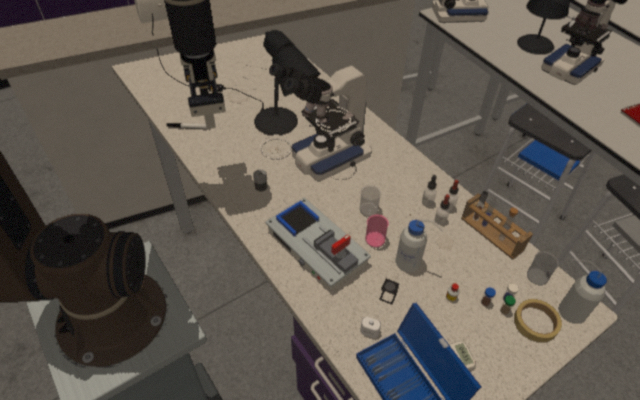

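View pics/t1.png

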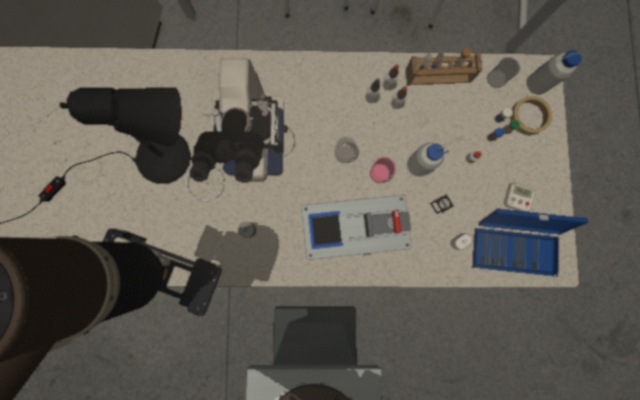

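Run:
```python
from h import *
s=get_state();print(s['eef_pos'],s['q'],s['t'])
for n in ['scene','top']:
    f=grab_frame(n);p=s['eef_pos'];C=cloud(f)
    print(n,proj(f,p),proj(f,p+[0,0,.05]),proj(f,p+[0,0,.25]))
    im=f['pixels'].copy()
    for z,c in((0,(0,255,0)),(.05,(255,255,0)),(.2,(255,0,0))): 
        u,v=proj(f,p+[0,0,z]);cv2.circle(im,(int(u),int(v)),3,c,-1)
    save(im,'p_%s.png'%n)
    m=(C[...,2]>.3)&(C[...,2]<1.5)&(f['range_z']>0)
    for u,v in ([(100,60),(190,30),(200,100),(205,85),(20,180),(190,60)] if n=='scene' else [(130,290),(50,300),(20,360),(205,285),(120,240),(180,280),(80,260)]): print((u,v),C[v,u].round(3))
```

```text
[0.39902112 0.25082947 0.24399352] [ 9.80412678e-01  1.65763237e-02 -4.18284328e-01  1.40483680e-04
 -1.13576266e+00  2.41979424e-01] 2.0333
scene (np.float64(208.23820025772142), np.float64(109.96696428145961)) (np.float64(205.11430959272076), np.float64(93.13172502495777)) (np.float64(190.4562907972833), np.float64(14.136881763552566))
(100, 60) [0.312 0.996 0.027]
(190, 30) [0.377 0.21  0.483]
(200, 100) [0.357 0.174 0.338]
(205, 85) [0.394 0.229 0.332]
(20, 180) [-0.157  1.642 -0.848]
(190, 60) [0.371 0.231 0.404]
top (np.float64(173.92226335703273), np.float64(268.1899465807371)) (np.float64(162.78484833008352), np.float64(270.07252404637785)) (np.float64(92.76897689013873), np.float64(281.9074338069549))
(130, 290) [0.39  0.207 0.495]
(50, 300) [0.399 0.204 0.632]
(20, 360) [0.35  0.232 0.619]
(205, 285) [0.379 0.168 0.336]
(120, 240) [0.448 0.274 0.394]
(180, 280) [ 0.355  0.326 -0.003]
(80, 260) [0.428 0.212 0.584]
```

View pics/p_top.png

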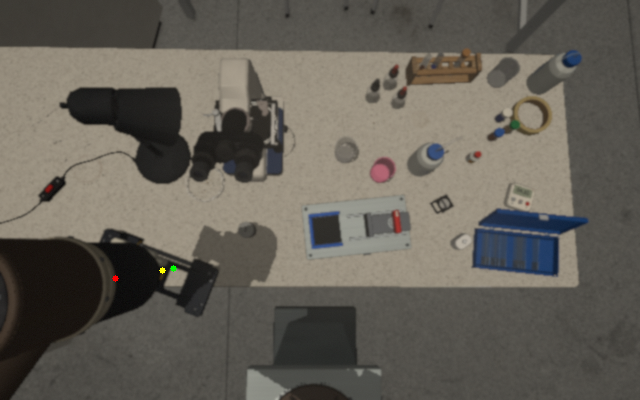

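Emit:
step_arm:
  deltas:
    - [0,1.9,3.6,0,0]
    - [0,3.8,7.3,0,0]
    - [0,5.7,11.0,0,0]
    - [0,7.6,14.7,0,0]
    - [0,9.5,18.4,7,0]
    - [0,11.4,22.0,14,0]
    - [0,13.3,25.7,21,0]
    - [0,15.2,29.4,28,0]
    - [0,17.2,33.1,35,0]
    - [0,17.2,33.1,42,0]

```text
t: 2.97
eef_pos: [0.449, -0.1189, 0.2434]
ee_rot: [0.626, 1.57, -2.031]
force: [0.3, 1.1, 0.8]
width: 0.0877
```

Run:
```python
from h import *
need([.676,-.073,.13],-173.9)
```

```text
t 2.9667 pos [ 0.449  -0.1189  0.2434] d cm [ 11.32   6.49 -22.24] jaw deg -152.28 q [ 1.680e-01  5.000e-03 -4.320e-01  1.000e-03 -1.135e+00  3.160e-01] F [0.3 1.1 0.8] w 0.0877
roll options 21.62348904048639 21.62348904048639
```

Emit:
step_arm:
  deltas:
    - [0,1,-3.5,7,0]
    - [0,2,-7,14,0]
    - [0,3,-10.5,22,0]
    - [0,4,-14,22,0]
    - [1,5,-17.5,22,0]
    - [3,6,-20.5,22,0]
    - [5,6.5,-22.2,22,0]
    - [6.3,6.5,-22.2,22,0]
    - [6.3,6.5,-22.2,22,0]
    - [6.3,6.5,-22.2,22,0]

```text
t: 3.8
eef_pos: [0.6745, -0.065, 0.1794]
ee_rot: [0.131, 1.568, -2.899]
force: [-1.0, -0.2, 0.3]
width: 0.0874
```

Run:
```python
from h import *
need([.676,-.073,.045],-173.9)
p,R=tool()
for n in ['scene','top']:
    f=grab_frame(n);im=cv2.resize(f['pixels'],None,fx=4,fy=4,interpolation=cv2.INTER_CUBIC)
    cv2.polylines(im,[np.round((cylmask(f,.676,-.073)+.5)*4).astype(np.int32)],True,(0,255,0),1)
    u,v=[int(4*a) for a in proj(f,[.676,-.073,.1])];cv2.circle(im,tuple(int(4*a) for a in proj(f,p)),4,(255,0,0),-1);save(im[max(v-280,0):v+280,u-350:u+350],'a_%s.png'%n)
```

```text
t 3.8 pos [ 0.6745 -0.065   0.1794] d cm [13.44  0.8  -0.09] jaw deg -173.61 q [ 0.191  0.407 -0.066  0.    -1.101 -0.079] F [-1.  -0.2  0.3] w 0.0874
roll options 0.29434975228059557 0.29434975228059557
```

View pics/a_scene.png

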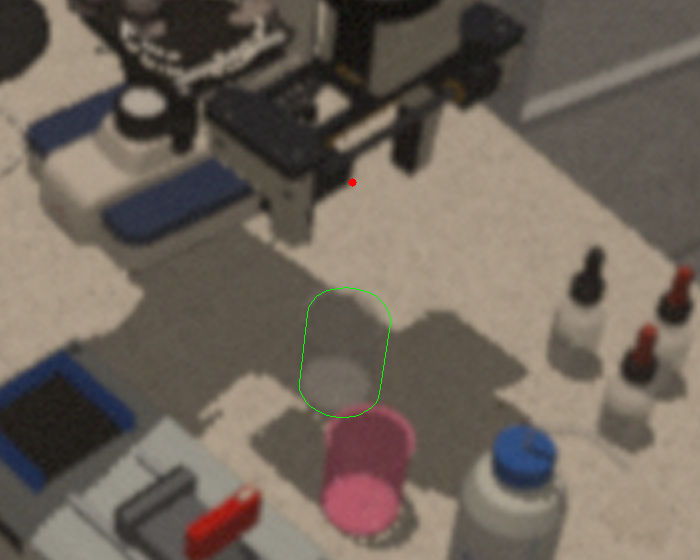

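View pics/a_top.png

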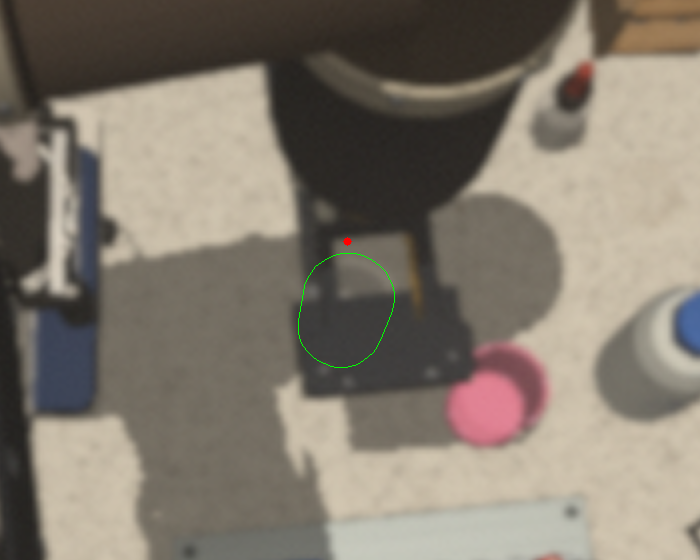

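Run:
```python
from h import *
need([.675,-.071,.045],-173.9)
```

```text
t 3.9 pos [ 0.6751 -0.0656  0.1819] d cm [13.69  0.53  0.09] jaw deg -173.63 q [ 1.900e-01  4.040e-01 -6.500e-02  1.000e-03 -1.101e+00 -7.900e-02] F [-0.  -0.   0.7] w 0.0875
roll options 0.26901722759365043 0.26901722759365043
```

Emit:
step_arm:
  deltas:
    - [0,0.5,0.1,0,0]
    - [1,0.5,0.1,0,0]
    - [3,0.5,0.1,0,0]
    - [5,0.5,0.1,0,0]
    - [7,0.5,0.1,0,0]
    - [8.5,0.5,0.1,0,0]
    - [9.5,0.5,0.1,0,0]
    - [10,0.5,0.1,0,0]
    - [10,0.5,0.1,0,0]
    - [10,0.5,0.1,0,0]

```text
t: 4.73
eef_pos: [0.6746, -0.0715, 0.0813]
ee_rot: [2.959, 1.57, -0.073]
force: [0.6, -0.2, 0.1]
width: 0.0874
```

Run:
```python
from h import *
need([.675,-.071,.045],-173.9)
p,R=tool()
f=grab_frame('scene');im=cv2.resize(f['pixels'],None,fx=6,fy=6,interpolation=cv2.INTER_CUBIC)
cv2.polylines(im,[np.round((cylmask(f,.675,-.071)+.5)*6).astype(np.int32)],True,(0,255,0),1)
u,v=[int(6*a) for a in proj(f,[.676,-.073,.05])];cv2.circle(im,tuple(int(6*a) for a in proj(f,p)),4,(255,0,0),-1);save(im[max(v-280,0):v+280,u-350:u+350],'b_scene.png')
```

```text
t 4.7333 pos [ 0.6746 -0.0715  0.0813] d cm [ 3.63 -0.04 -0.04] jaw deg -173.69 q [ 0.181  0.494 -0.171  0.    -0.905 -0.071] F [ 0.6 -0.2  0.1] w 0.0874
roll options 0.20514120111434408 0.20514120111434408
```

View pics/b_scene.png

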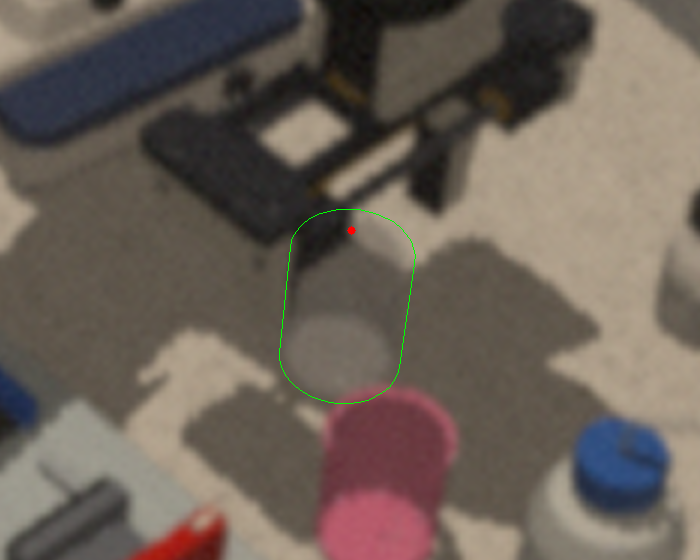

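Emit:
step_arm:
  deltas:
    - [1,0,0,0,0]
    - [2,0,0,0,0]
    - [2.8,0,0,0,0]
    - [3.4,0,0,0,0]
    - [3.6,0,0,0,0]
    - [3.6,0,0,0,0]
    - [3.6,0,0,0,0.2]
    - [3.6,0,0,0,0.3]
    - [3.6,0,0,0,0.33]
    - [3.6,0,0,0,0.36]
  squeeze: 15

```text
t: 5.62
eef_pos: [0.6744, -0.0713, 0.045]
ee_rot: [-3.13, 1.57, 0.122]
force: [-0.0, 0.3, 1.1]
width: 0.0663
```

Run:
```python
from h import *
need([.675,-.071,.045],-173.9)
```

```text
t 5.6167 pos [ 0.6744 -0.0713  0.045 ] d cm [ 0.   -0.03 -0.06] jaw deg -173.7 q [ 0.181  0.534 -0.201  0.    -0.836 -0.071] F [-0.   0.3  1.1] w 0.0663
roll options 0.20468658663330075 0.20468658663330075
```

Emit:
step_arm:
  deltas:
    - [0,0,0,0,0.37]
    - [0,0,0,0,0.38]
    - [0,0,0,0,0.39]
    - [0,0,0,0,0.4]
    - [0,0,0,0,0.5]
    - [0,0,0,0,0.6]
    - [0,0,0,0,0.8]
    - [0,0,0,0,1]
    - [0,0,0,0,1]
    - [0,0,0,0,1]
  squeeze: 15

```text
t: 6.45
eef_pos: [0.6741, -0.0714, 0.0446]
ee_rot: [0.158, 1.571, -2.874]
force: [-1.1, -0.1, 1.0]
width: 0.0528
```

Run:
```python
from h import *
need([.675,-.071,.045],-173.9)
p,R=tool()
f=grab_frame('scene');im=cv2.resize(f['pixels'],None,fx=6,fy=6,interpolation=cv2.INTER_CUBIC)
u,v=[int(6*a) for a in proj(f,[.676,-.073,.05])];cv2.circle(im,tuple(int(6*a) for a in proj(f,p)),4,(255,0,0),-1);save(im[max(v-280,0):v+280,u-350:u+350],'c_scene.png')
```

```text
t 6.45 pos [ 0.6741 -0.0714  0.0446] d cm [-0.04 -0.03 -0.1 ] jaw deg -173.7 q [ 0.181  0.534 -0.201  0.    -0.836 -0.071] F [-1.1 -0.1  1. ] w 0.0528
roll options 0.19971617418701726 0.19971617418701726
```

View pics/c_scene.png

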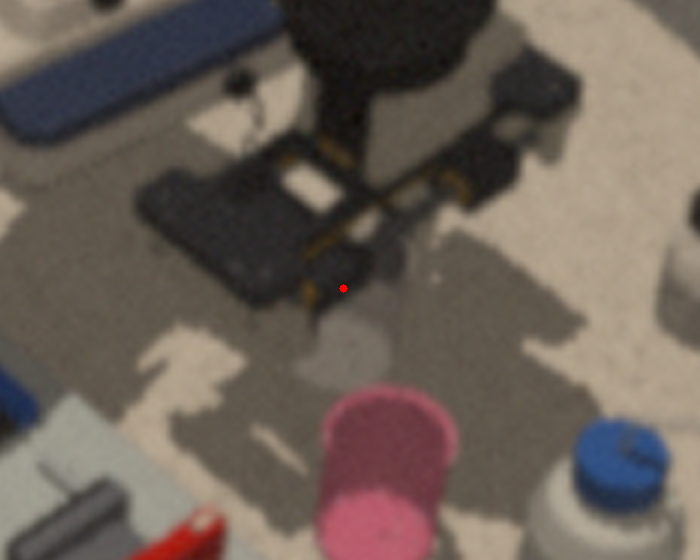

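Emit:
step_arm:
  deltas:
    - [-0.3,0,0,0,1]
    - [-1,0,0,0,1]
    - [-2,0,0,0,1]
    - [-3.5,0,0,0,1]
    - [-5,0,0,0,1]
    - [-7,0,0,0,1]
    - [-9,0,0,0,1]
    - [-10.5,0,0,0,1]
    - [-11.5,0,0,0,1]
    - [-12,0,0,0,1]
  squeeze: 15

```text
t: 7.33
eef_pos: [0.675, -0.0713, 0.1673]
ee_rot: [3.127, 1.567, 0.096]
force: [0.3, -1.0, -0.4]
width: 0.0524
```

Run:
```python
from h import *
need([.477,-.029,.165],-173.9)
p,R=tool()
f=grab_frame('scene');im=cv2.resize(f['pixels'],None,fx=5,fy=5,interpolation=cv2.INTER_CUBIC)
u,v=[int(5*a) for a in proj(f,p)];cv2.circle(im,tuple(int(5*a) for a in proj(f,p)),4,(255,0,0),-1);
cv2.polylines(im,[np.round((cylmask(f,p[0],p[1],z0=p[2]-.045)+.5)*5).astype(np.int32)],True,(0,255,0),1)
save(im[max(v-280,0):v+280,u-350:u+350],'d_scene.png')
```

```text
t 7.3333 pos [ 0.675  -0.0713  0.1673] d cm [ 0.16 -6.38 19.22] jaw deg -173.69 q [ 0.181  0.415 -0.083  0.    -1.07  -0.071] F [ 0.3 -1.  -0.4] w 0.0524
roll options 0.21272472099869333 0.21272472099869333
```

View pics/d_scene.png

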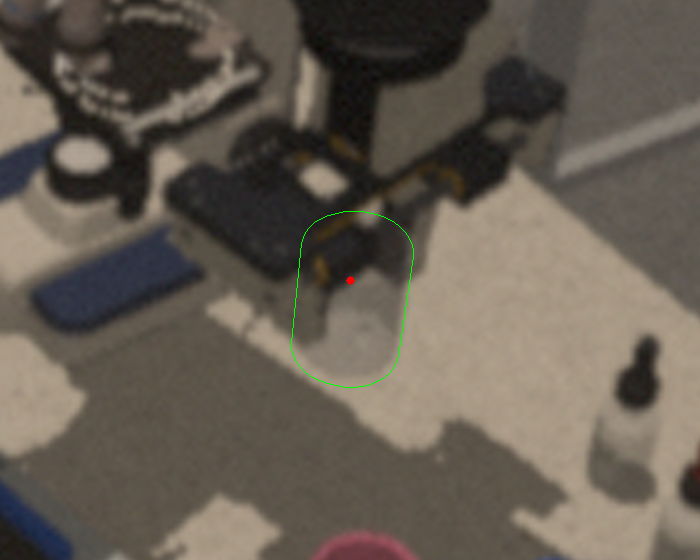

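Emit:
step_arm:
  deltas:
    - [0,-0.3,0.8,0,1]
    - [0,-0.8,2.4,0,1]
    - [0,-1.6,4.8,0,1]
    - [0,-2.5,7.5,0,1]
    - [0,-3.4,10.2,0,1]
    - [0,-4.3,13,0,1]
    - [0,-5.1,15.5,0,1]
    - [0,-5.8,17.5,0,1]
    - [0,-6.2,18.7,0,1]
    - [0,-6.4,19.2,0,1]

```text
t: 8.22
eef_pos: [0.474, -0.0288, 0.1641]
ee_rot: [-0.146, 1.57, 3.106]
force: [-0.7, -0.2, -1.1]
width: 0.0525
```

Run:
```python
from h import *
need([.477,-.029,.165],-173.9)
p,R=tool()
for n in ['scene','top']:
  f=grab_frame(n);im=cv2.resize(f['pixels'],None,fx=5,fy=5,interpolation=cv2.INTER_CUBIC)
  u,v=[int(5*a) for a in proj(f,p)];cv2.circle(im,tuple(int(5*a) for a in proj(f,p)),4,(255,0,0),-1);
  cv2.polylines(im,[np.round((cylmask(f,p[0],p[1],z0=p[2]-.045)+.5)*5).astype(np.int32)],True,(0,255,0),1)
  save(im[max(v-280,0):v+280,u-350:u+350],'e_%s.png'%n)
```

```text
t 8.2167 pos [ 0.474  -0.0288  0.1641] d cm [-0.09  0.05 -0.3 ] jaw deg -173.67 q [ 0.355  0.099 -0.528 -0.001 -0.944 -0.244] F [-0.7 -0.2 -1.1] w 0.0525
roll options 0.2263047624458352 0.2263047624458352
```

View pics/e_scene.png

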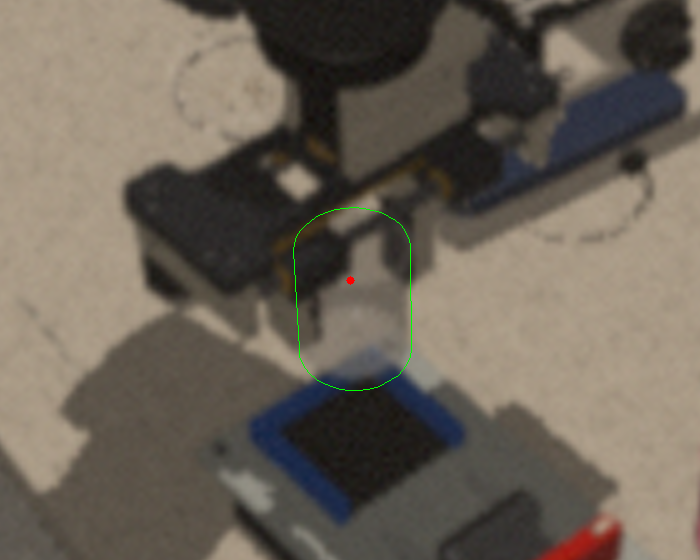

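View pics/e_top.png

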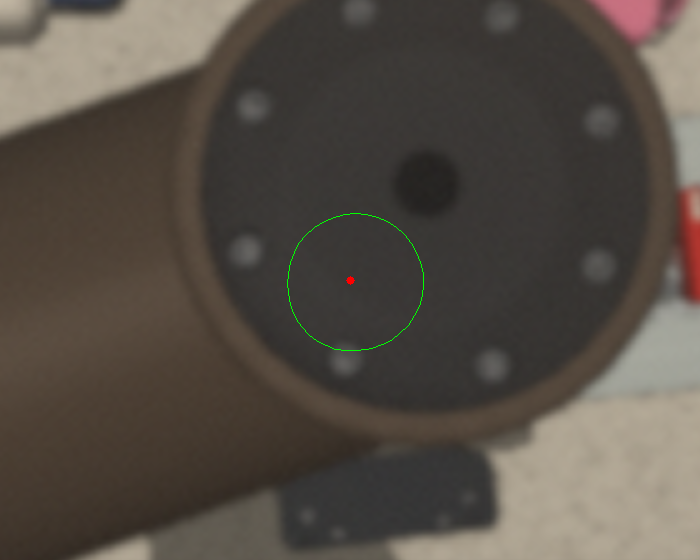

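Emit:
step_arm:
  deltas:
    - [0.3,0.05,-0.25,0,1]
    - [1,0.05,-0.25,0,1]
    - [2,0.05,-0.25,0,1]
    - [3,0.05,-0.25,0,1]
    - [4,0.05,-0.25,0,1]
    - [4.8,0.05,-0.25,0,1]
    - [5.2,0.05,-0.25,0,1]
    - [5.4,0.05,-0.25,0,1]
    - [5.4,0.05,-0.25,0,1]
    - [5.4,0.05,-0.25,0,1]

```text
t: 9.15
eef_pos: [0.4791, -0.029, 0.1106]
ee_rot: [2.378, 1.571, -0.654]
force: [1.5, 0.7, -0.7]
width: 0.0527
```

Run:
```python
from h import *
need([.4765,-.0291,.0906],-173.9)
p,R=tool()
for n in ['scene']:
  f=grab_frame(n);im=cv2.resize(f['pixels'],None,fx=6,fy=6,interpolation=cv2.INTER_CUBIC)
  u,v=[int(6*a) for a in proj(f,p)];cv2.circle(im,tuple(int(6*a) for a in proj(f,p)),4,(255,0,0),-1);
  cv2.polylines(im,[np.round((cylmask(f,p[0],p[1],z0=p[2]-.0446)+.5)*6).astype(np.int32)],True,(0,255,0),1)
  c,s=np.cos(np.radians(6.1)),np.sin(np.radians(6.1))
  for z in(.046,.056):
    q=[proj(f,[.4768+c*a-s*b,-.0289+s*a+c*b,z]) for a,b in((-.033,-.033),(.033,-.033),(.033,.033),(-.033,.033))]
    cv2.polylines(im,[np.round((np.array(q)+.5)*6).astype(np.int32)],True,(255,255,0),1)
  save(im[max(v-280,0):v+280,u-350:u+350],'f_%s.png'%n)
```

```text
t 9.15 pos [ 0.4791 -0.029   0.1106] d cm [ 2.   -0.02  0.26] jaw deg -173.7 q [ 0.351  0.174 -0.587  0.    -0.81  -0.241] F [ 1.5  0.7 -0.7] w 0.0527
roll options 0.20260873007313762 0.20260873007313762
```

View pics/f_scene.png

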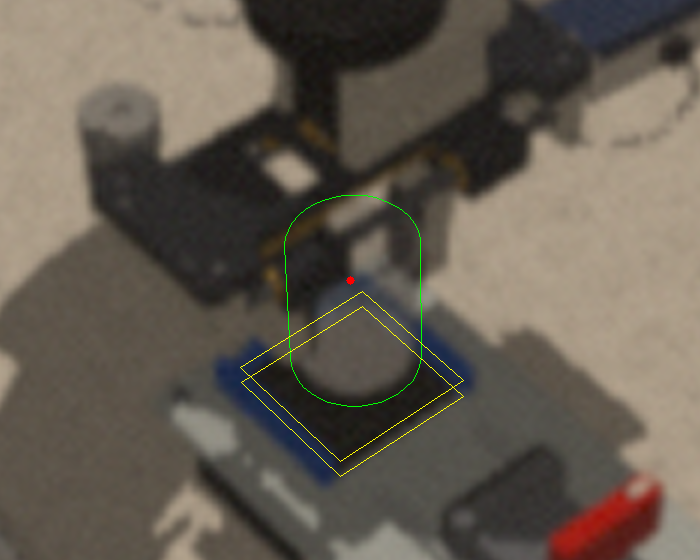

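Emit:
step_arm:
  deltas:
    - [0.2,0,0.25,0,1]
    - [0.5,0,0.25,0,1]
    - [0.8,0,0.25,0,1]
    - [1.0,0,0.25,0,1]
    - [1.2,0,0.25,0,1]
    - [1.4,0,0.25,0,1]
    - [1.6,0,0.25,0,1]
    - [1.75,0,0.25,0,1]
    - [1.85,0,0.25,0,1]
    - [1.85,0,0.25,0,1]

```text
t: 10.03
eef_pos: [0.4762, -0.0294, 0.0918]
ee_rot: [0.224, 1.57, -2.808]
force: [-0.1, -0.8, 0.2]
width: 0.0527
```

Run:
```python
from h import *
need([.4765,-.0291,.0906],-173.9)
p,R=tool()
for n in ['scene']:
  f=grab_frame(n);im=cv2.resize(f['pixels'],None,fx=6,fy=6,interpolation=cv2.INTER_CUBIC)
  u,v=[int(6*a) for a in proj(f,p)]
  cv2.polylines(im,[np.round((cylmask(f,p[0],p[1],z0=p[2]-.0446)+.5)*6).astype(np.int32)],True,(0,255,0),1)
  save(im[max(v-280,0):v+280,u-350:u+350],'g_%s.png'%n)
need([.4765,-.0291,.0906],-173.9)
```

```text
t 10.0333 pos [ 0.4762 -0.0294  0.0918] d cm [ 0.12 -0.03 -0.03] jaw deg -173.7 q [ 0.352  0.197 -0.614 -0.    -0.761 -0.242] F [-0.1 -0.8  0.2] w 0.0527
roll options 0.20129644140922665 0.20129644140922665
t 10.0833 pos [ 0.4763 -0.0293  0.092 ] d cm [ 0.14 -0.02 -0.02] jaw deg -173.7 q [ 0.352  0.197 -0.614 -0.    -0.761 -0.242] F [ 0.7  0.5 -0.6] w 0.0528
roll options 0.19951608730886505 0.19951608730886505
```

View pics/g_scene.png

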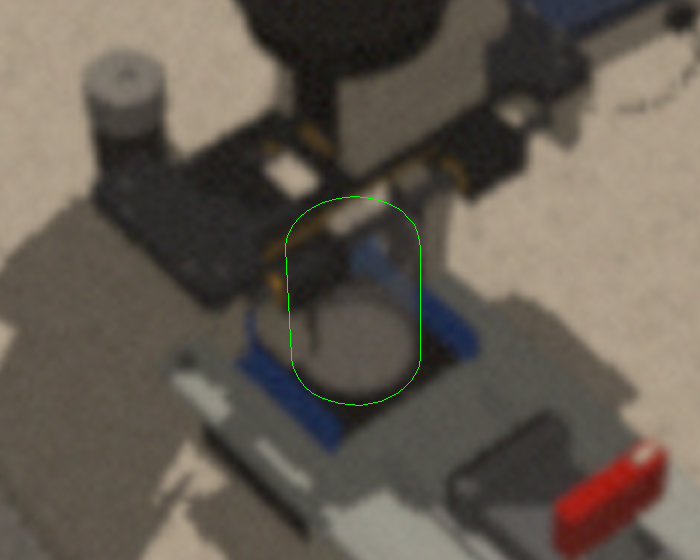

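Emit:
step_arm:
  deltas:
    - [0,0.1,0,0,1]
    - [0,0.2,0,0,1]
    - [0.05,0.2,0,0,1]
    - [0.1,0.2,0,0,1]
    - [0.15,0.2,0,0,1]
    - [0.2,0.2,0,0,1]
    - [0.2,0.2,0,0,1]
    - [0.2,0.2,0,0,1]
    - [0.2,0.2,0,0,1]
    - [0.2,0.2,0,0,1]

```text
t: 10.92
eef_pos: [0.4766, -0.0313, 0.0901]
ee_rot: [-3.078, 1.571, 0.174]
force: [-0.2, -0.2, 0.8]
width: 0.0523
```

Run:
```python
from h import *
need([.4765,-.0291,.0906],-173.9)
for i in range(3): grab_frame('scene');s=get_state();print(s['force'].round(2),s['moment'].round(2))
```

```text
t 10.9167 pos [ 0.4766 -0.0313  0.0901] d cm [-0.05 -0.22 -0.01] jaw deg -173.7 q [ 0.348  0.2   -0.615  0.    -0.756 -0.238] F [-0.2 -0.2  0.8] w 0.0523
roll options 0.20303399239170972 0.20303399239170972
[0.31 0.53 1.  ] [0.02 0.03 0.03]
[-0.23 -0.45  0.14] [0.04 0.06 0.08]
[-0.23 -1.46  0.44] [ 0.07  0.03 -0.02]
```

Emit:
step_arm:
  deltas:
    - [0.05,0,0,0,1]
    - [0.1,0,0,0,1]
    - [0.15,0,0,0,1]
    - [0.15,0,0,0,1]
    - [0.15,0,0,0,1]
    - [0.15,0,0,0,1]
    - [0.15,0,0,0,1]
    - [0.15,0,0,0,1]
    - [0.15,0,0,0,1]
    - [0.15,0,0,0,1]

```text
t: 11.9
eef_pos: [0.4766, -0.0313, 0.0886]
ee_rot: [2.791, 1.571, -0.24]
force: [-1.8, -0.6, 5.3]
width: 0.0527
```

Run:
```python
from h import *
need([.4765,-.0291,.0906],-173.9)
for i in range(4): grab_frame('scene');s=get_state();print(s['force'].round(2),s['moment'].round(2))
```

```text
t 11.9 pos [ 0.4766 -0.0313  0.0886] d cm [-0.2  -0.22 -0.02] jaw deg -173.7 q [ 0.348  0.202 -0.617  0.    -0.752 -0.238] F [-1.8 -0.6  5.3] w 0.0527
roll options 0.20318066769561938 0.20318066769561938
[-2.24 -0.54  3.74] [-0.1   0.45  0.02]
[-1.88  0.21  4.91] [-0.05  0.47  0.01]
[-2.02 -0.4   4.97] [-0.05  0.51  0.01]
[-2.34 -0.44  3.83] [-0.    0.48  0.07]
```

Run:
```python
from h import *
p,R=tool()
f=grab_frame('scene');im=cv2.resize(f['pixels'],None,fx=8,fy=8,interpolation=cv2.INTER_CUBIC)
u,v=[int(8*a) for a in proj(f,[.4766,-.03,.06])]
save(cv2.convertScaleAbs(im[max(v-280,0):v+280,u-350:u+350],alpha=1.6),'h_scene.png')
```

```text
(no output)
```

View pics/h_scene.png

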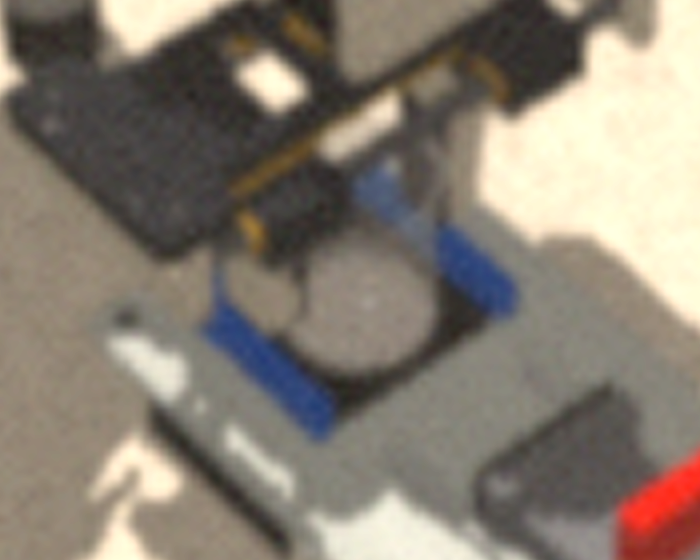

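Emit:
step_arm:
  deltas:
    - [-0.1,0,0,0,1]
    - [-0.2,0,0,0,1]
    - [-0.2,0,0.1,0,1]
    - [-0.2,0,0.2,0,1]
    - [-0.2,0,0.2,0,1]
    - [-0.15,0,0.2,0,1]
    - [-0.1,0,0.2,0,1]
    - [-0.05,0,0.2,0,1]
    - [-0.05,0,0.2,0,1]
    - [-0.05,0,0.2,0,1]

```text
t: 12.98
eef_pos: [0.4744, -0.0316, 0.0891]
ee_rot: [0.246, 1.57, -2.786]
force: [-2.9, 0.6, 3.6]
width: 0.0528
```

Run:
```python
from h import *
need([.4765,-.0291,.0906],-173.9)
for i in range(4): grab_frame('scene');s=get_state();print(s['force'].round(2),s['moment'].round(2))
```

```text
t 12.9833 pos [ 0.4744 -0.0316  0.0891] d cm [-0.15 -0.23 -0.24] jaw deg -173.7 q [ 0.349  0.198 -0.62   0.    -0.753 -0.239] F [-2.9  0.6  3.6] w 0.0528
roll options 0.2005845156531052 0.2005845156531052
[-2.28 -0.29  2.76] [0.05 0.67 0.02]
[-2.17  0.84  3.22] [ 0.03  0.76 -0.01]
[-2.09 -0.65  3.23] [ 0.11  0.76 -0.04]
[-2.58 -0.    2.89] [ 0.04  0.82 -0.02]
```

Emit:
step_arm:
  deltas:
    - [0,0,0,0,0.38]
    - [0,0,0,0,0.36]
    - [0,0,0,0,0.34]
    - [0,0,0,0,0.3]
    - [0,0,0,0,0.25]
    - [0,0,0,0,0.2]
    - [0,0,0,0,0.1]
    - [0,0,0,0,0]
    - [0,0,0,0,0]
    - [0,0,0,0,0]

```text
t: 14.02
eef_pos: [0.4746, -0.0316, 0.0891]
ee_rot: [2.888, 1.571, -0.144]
force: [0.1, -0.6, -0.4]
width: 0.0865
```

Run:
```python
from h import *
need([.4765,-.0291,.0906],-173.9)
p,R=tool()
f=grab_frame('scene');im=cv2.resize(f['pixels'],None,fx=8,fy=8,interpolation=cv2.INTER_CUBIC)
u,v=[int(8*a) for a in proj(f,[.4766,-.03,.06])]
save(cv2.convertScaleAbs(im[max(v-280,0):v+280,u-350:u+350],alpha=1.6),'i_scene.png');print(get_state()['force'])
```

```text
t 14.0167 pos [ 0.4746 -0.0316  0.0891] d cm [-0.15 -0.22 -0.22] jaw deg -173.7 q [ 0.349  0.198 -0.62   0.    -0.752 -0.239] F [ 0.1 -0.6 -0.4] w 0.0865
roll options 0.20263487811294567 0.20263487811294567
[ 0.00789377 -0.45830979  0.80972699]
```

View pics/i_scene.png

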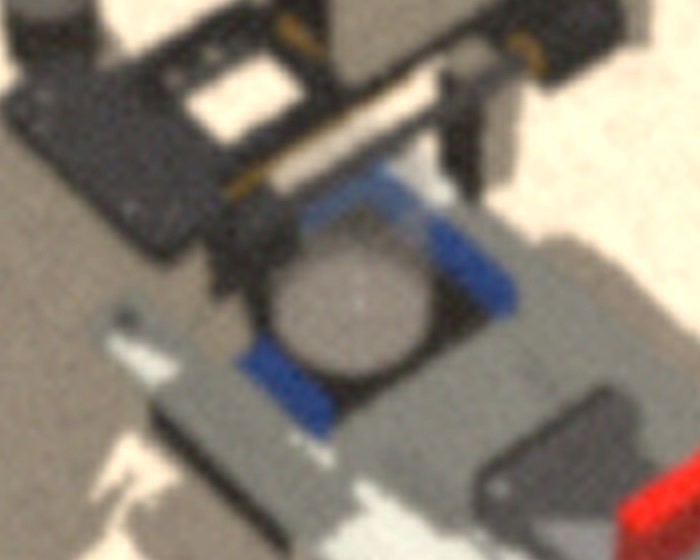

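Emit:
step_arm:
  deltas:
    - [-0.5,0,0,0,0]
    - [-2,0,0,0,0]
    - [-4.5,0,0,0,0]
    - [-7.5,0,0,0,0]
    - [-11,0,0,0,0]
    - [-11.5,2.5,0,0,0]
    - [-11.5,5.5,0,-7,0]
    - [-11.5,9,0,-14,0]
    - [-11.5,12.5,0,-21,0]
    - [-11.5,15,0,-28,0]

```text
t: 14.9
eef_pos: [0.4911, -0.1818, 0.2048]
ee_rot: [2.409, 1.57, -0.152]
force: [0.6, 0.6, -0.5]
width: 0.0878
```

Run:
```python
from h import *
need([.492,-.183,.15],-83.9)
p,R=tool()
for n in ['scene','top']:
  f=grab_frame(n);im=cv2.resize(f['pixels'],None,fx=7,fy=7,interpolation=cv2.INTER_CUBIC)
  cv2.polylines(im,[np.round((cylmask(f,.4765,-.0290,z0=.046)+.5)*7).astype(np.int32)],True,(0,255,0),1)
  u,v=[int(7*a) for a in proj(f,[.4766,-.06,.06])]
  save(cv2.convertScaleAbs(im[max(v-280,0):v+280,u-350:u+350],alpha=1.4),'j_%s.png'%n)
```

```text
t 14.9 pos [ 0.4911 -0.1818  0.2048] d cm [ 5.48  0.15 -0.01] jaw deg -146.78 q [ 0.021  0.139 -0.377  0.    -1.054  0.559] F [ 0.6  0.6 -0.5] w 0.0878
roll options -62.877684452569014 -62.877684452569014
```

View pics/j_scene.png

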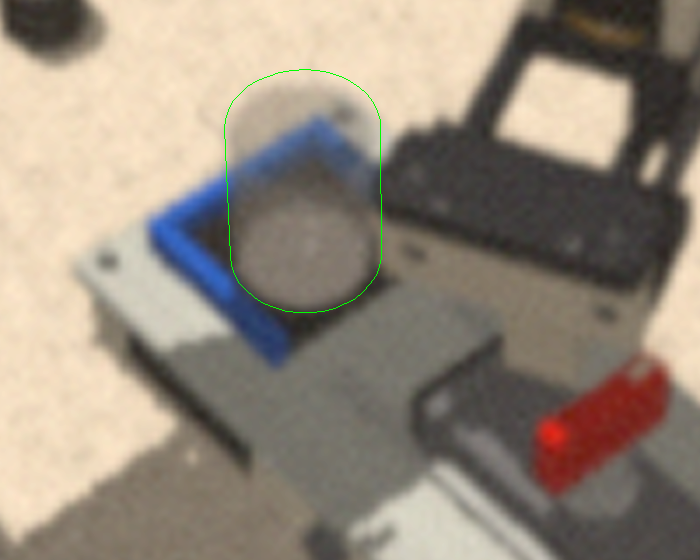

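View pics/j_top.png

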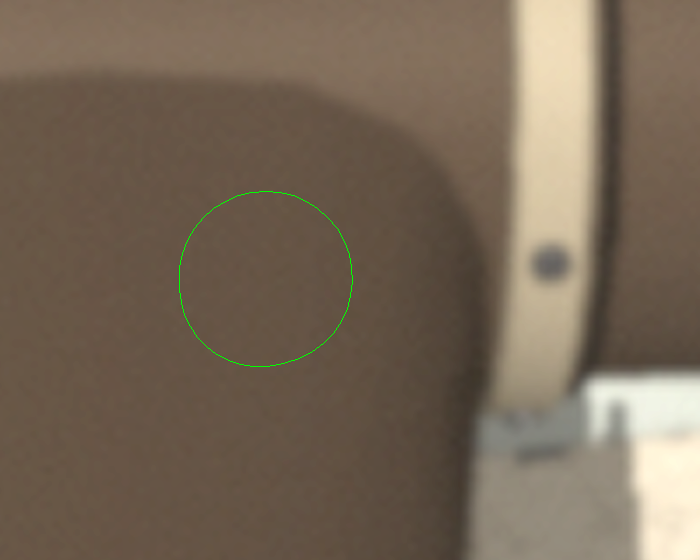

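Emit:
step_arm:
  deltas:
    - [0,0.1,0,-7,0]
    - [0,0.1,0,-14,0]
    - [0,0.1,0,-21,0]
    - [0,0.1,0,-28,0]
    - [0,0.1,0,-35,0]
    - [1,0.1,0,-42,0]
    - [2,0.1,0,-49,0]
    - [3.5,0.1,0,-56,0]
    - [5,0.1,0,-62.9,0]
    - [5.4,0.1,0,-62.9,0]

```text
t: 15.83
eef_pos: [0.4903, -0.1804, 0.1483]
ee_rot: [-1.877, 1.568, 2.941]
force: [-0.3, -0.4, -0.9]
width: 0.0879
```

Run:
```python
from h import *
need([.492,-.183,.098],-83.9)
p,R=tool()
for n in ['scene']:
  f=grab_frame(n);im=cv2.resize(f['pixels'],None,fx=6,fy=6,interpolation=cv2.INTER_CUBIC)
  u,v=[int(6*a) for a in proj(f,p)];cv2.circle(im,(u,v),4,(0,255,0),-1)
  cv2.circle(im,tuple(int(6*a) for a in proj(f,[p[0],p[1],.113])),4,(0,255,255),-1)
  save(cv2.convertScaleAbs(im[max(v-280,0):v+280,u-350:u+350],alpha=1.3),'k_%s.png'%n)
```

```text
t 15.8333 pos [ 0.4903 -0.1804  0.1483] d cm [5.03 0.16 0.28] jaw deg -83.96 q [ 2.300e-02  1.960e-01 -4.510e-01 -1.000e-03 -9.270e-01  1.654e+00] F [-0.3 -0.4 -0.9] w 0.0879
roll options -0.06160415819557841 -0.06160415819557841
```

View pics/k_scene.png

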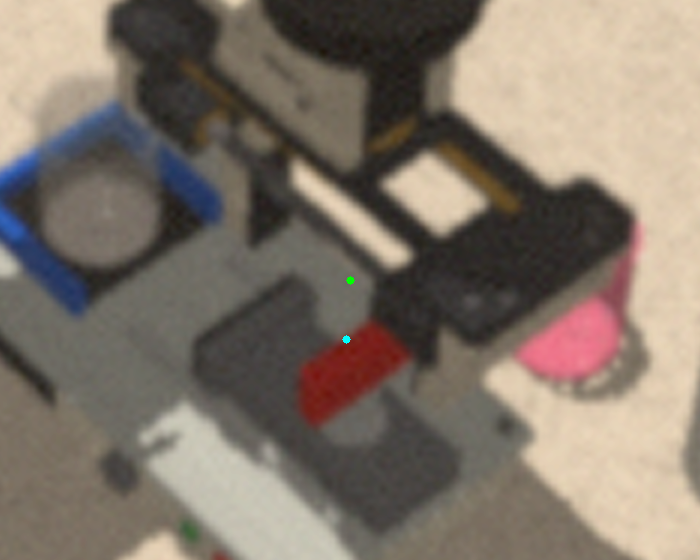

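Emit:
step_arm:
  deltas:
    - [1,0.2,0.28,0,0]
    - [2.5,0.2,0.28,0,0]
    - [4,0.2,0.28,0,0]
    - [4.8,0.2,0.28,0,0]
    - [5,0.2,0.28,0,0.3]
    - [5,0.2,0.28,0,0.5]
    - [5,0.2,0.28,0,0.7]
    - [5,0.2,0.28,0,0.8]
    - [5,0.2,0.28,0,0.9]
    - [5,0.2,0.28,0,1]
  squeeze: 25

```text
t: 16.72
eef_pos: [0.4942, -0.1835, 0.1007]
ee_rot: [1.413, 1.57, -0.057]
force: [1.0, 0.6, -0.5]
width: 0.0534
```

Emit:
step_arm:
  deltas:
    - [0,0,0,0,1]
    - [0,0,0,0,1]
    - [0,0,0,0,1]
    - [0,0,0,0,1]
    - [0,0,0,0,1]
    - [0,0,0,0,1]
    - [0,0,0,0,1]
    - [0,0,0,0,1]
    - [0,0,0,0,1]
    - [0,0,0,0,1]
  squeeze: 25

```text
t: 17.55
eef_pos: [0.4938, -0.1835, 0.1001]
ee_rot: [-0.841, 1.571, -2.311]
force: [0.2, 0.6, -0.5]
width: 0.0129
```

Run:
```python
from h import *
k=np.array([.4767,-.0289])-.098*np.array([-.1063,.9943]);print(k)
need([*k,.098],-83.9)
```

```text
[ 0.4871174 -0.1263414]
t 17.55 pos [ 0.4938 -0.1835  0.1001] d cm [ 0.21 -0.09 -5.76] jaw deg -84.21 q [ 0.017  0.26  -0.5    0.    -0.812  1.655] F [ 0.2  0.6 -0.5] w 0.0129
roll options -0.306401886005645 -0.306401886005645
```

Emit:
step_arm:
  deltas:
    - [0,0,-0.4,0,1]
    - [0,0,-1.1,0,1]
    - [0,0,-1.8,0,1]
    - [0,0,-2.5,0,1]
    - [0,-0.05,-3.2,0,1]
    - [0,-0.05,-3.9,0,1]
    - [0,-0.05,-4.5,0,1]
    - [0,-0.05,-5.0,0,1]
    - [0,-0.05,-5.3,0,1]
    - [0,-0.05,-5.5,0,1]

```text
t: 18.38
eef_pos: [0.4878, -0.1283, 0.1001]
ee_rot: [2.19, 1.571, 0.721]
force: [1.6, -1.6, -1.1]
width: 0.0128
```

Run:
```python
from h import *
need([.4871,-.1263,.098],-83.9)
p,R=tool()
for n in ['scene']:
  f=grab_frame(n);im=cv2.resize(f['pixels'],None,fx=6,fy=6,interpolation=cv2.INTER_CUBIC)
  u,v=[int(6*a) for a in proj(f,p)]
  save(cv2.convertScaleAbs(im[max(v-280,0):v+280,u-350:u+350],alpha=1.3),'l_%s.png'%n)
print(get_state()['force'])
```

```text
t 18.3833 pos [ 0.4878 -0.1283  0.1001] d cm [ 0.21 -0.05 -0.2 ] jaw deg -84.17 q [ 0.133  0.226 -0.548 -0.    -0.797  1.54 ] F [ 1.6 -1.6 -1.1] w 0.0128
roll options -0.2737730661270632 -0.2737730661270632
[0.38600818 1.80193972 0.67484069]
```

View pics/l_scene.png

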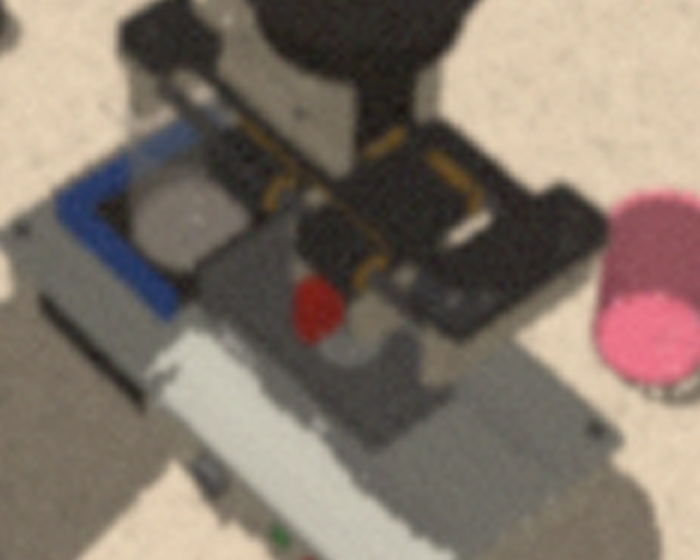

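Emit:
step_arm:
  deltas:
    - [0,0,-0.05,0,1]
    - [0,0,-0.1,0,1]
    - [0,0,-0.15,0,1]
    - [0,0,-0.2,0,1]
    - [0,0,-0.25,0,1]
    - [0,0,-0.3,0,1]
    - [0,0,-0.35,0,1]
    - [0,0,-0.35,0,1]
    - [0,0,-0.35,0,1]
    - [0,0,-0.35,0,1]

```text
t: 19.27
eef_pos: [0.4876, -0.1266, 0.1001]
ee_rot: [-0.108, 1.569, -1.578]
force: [3.9, -9.8, -3.5]
width: 0.0128
```

Run:
```python
from h import *
need([.4871,-.1263,.098],-83.9)
for i in range(3): grab_frame('scene');print(get_state()['force'].round(1),get_state()['moment'].round(2))
```

```text
t 19.2667 pos [ 0.4876 -0.1266  0.1001] d cm [ 0.21 -0.05 -0.04] jaw deg -84.2 q [ 0.138  0.225 -0.55   0.002 -0.796  1.533] F [ 3.9 -9.8 -3.5] w 0.0128
roll options -0.30200014335002834 -0.30200014335002834
[  1.9 -10.5  -3.1] [-3.99 -1.16 -0.03]
[ 2.5 -8.8 -2.5] [-3.97 -1.11 -0.03]
[ 3.2 -8.8 -2.6] [-3.96 -1.17  0.02]
```

Emit:
step_arm:
  deltas:
    - [0,-0.05,0.08,0,1]
    - [0.1,-0.05,0.08,0,1]
    - [0.2,-0.05,0.08,0,1]
    - [0.3,-0.05,0.08,0,1]
    - [0.4,-0.05,0.08,0,1]
    - [0.5,-0.05,0.08,0,1]
    - [0.6,-0.05,0.08,0,1]
    - [0.7,-0.05,0.08,0,1]
    - [0.8,-0.05,0.08,0,1]
    - [0.85,-0.05,0.08,0,1]
  squeeze: 30

```text
t: 20.25
eef_pos: [0.4877, -0.1268, 0.0926]
ee_rot: [0.782, 1.569, -0.687]
force: [-0.4, -5.2, 8.8]
width: 0.013
```

Run:
```python
from h import *
need([.4871,-.1263,.098],-83.9)
for i in range(3): grab_frame('scene');print(get_state()['force'].round(1),get_state()['moment'].round(2),get_state()['eef_pos'])
```

```text
t 20.25 pos [ 0.4877 -0.1268  0.0926] d cm [-0.54 -0.05 -0.06] jaw deg -84.17 q [ 0.137  0.235 -0.559  0.002 -0.776  1.534] F [-0.4 -5.2  8.8] w 0.013
roll options -0.2740443951202849 -0.2740443951202849
[-0.3 -4.7  9.1] [-2.07  0.1   0.03] [ 0.48767055 -0.12680926  0.09255772]
[ 0.2 -5.5  9.4] [-2.12  0.2   0.04] [ 0.48767256 -0.12681251  0.09264092]
[-0.1 -5.4  8.9] [-2.11  0.16 -0.  ] [ 0.48768128 -0.12682593  0.09266112]
```

Emit:
step_arm:
  deltas:
    - [0,0,0,4,1]
    - [0,0,0,11,1]
    - [0,0,0,18,1]
    - [0,0,0,25,1]
    - [0,0,0,32,1]
    - [0,0,0,39,1]
    - [0,0,0,46,1]
    - [0,0,0,53,1]
    - [0,0,0,60,1]
    - [0,0,0,67,1]

```text
t: 21.23
eef_pos: [0.4875, -0.127, 0.0927]
ee_rot: [1.701, 1.569, -0.943]
force: [-0.0, -6.8, 9.5]
width: 0.0129
```

Run:
```python
from h import *
need([.4871,-.1263,.0926],-84.17-80.2)
for i in range(2): grab_frame('scene');print(get_state()['force'].round(1),get_state()['moment'].round(2),get_state()['eef_pos'])
```

```text
t 21.2333 pos [ 0.4875 -0.127   0.0927] d cm [ 0.01 -0.08 -0.  ] jaw deg -151.52 q [ 0.137  0.235 -0.559  0.002 -0.777  0.359] F [-0.  -6.8  9.5] w 0.0129
roll options 12.852785763640583 12.852785763640583
[-0.5 -5.7  8.7] [-2.46  0.29 -0.01] [ 0.48743306 -0.12699919  0.09267541]
[-1.1 -6.8  9.8] [-2.4   0.26  0.01] [ 0.48746504 -0.12697312  0.09267655]
```

Emit:
step_arm:
  deltas:
    - [0,0,0,4,1]
    - [0,0,0,8,1]
    - [0,0,0,11,1]
    - [0,0,0,12.5,1]
    - [0,0,0,13.5,1]
    - [0,0,0,14.5,1]
    - [0,0,0,14.5,1]
    - [0,0,0,14.5,1]
    - [0,0,0,14.5,1]
    - [0,0,0,14.5,1]

```text
t: 22.17
eef_pos: [0.4874, -0.1269, 0.0927]
ee_rot: [1.846, 1.569, -1.045]
force: [-0.6, -5.5, 9.1]
width: 0.0127
```

Run:
```python
from h import *
need([.4871,-.1263,.0926],-84.17-80.2)
for i in range(2): grab_frame('scene');print(get_state()['force'].round(1),get_state()['moment'].round(2),get_state()['eef_pos'])
```

```text
t 22.1667 pos [ 0.4874 -0.1269  0.0927] d cm [ 0.01 -0.07  0.02] jaw deg -165.62 q [ 0.137  0.235 -0.559  0.002 -0.777  0.112] F [-0.6 -5.5  9.1] w 0.0127
roll options -1.2511736713663595 -1.2511736713663595
[-0.7 -6.1  9. ] [-2.06  0.38  0.45] [ 0.4874316  -0.12692405  0.09265639]
[-1.8 -4.9  9.2] [-2.21  0.39  0.5 ] [ 0.48741797 -0.12694497  0.09267938]
```

Emit:
step_arm:
  deltas:
    - [-0.1,0,0,0,1]
    - [-0.2,0,0,0,1]
    - [-0.3,0,0,0,1]
    - [-0.4,0,0,0,1]
    - [-0.45,0,0,-0.5,1]
    - [-0.45,0,0,-1,1]
    - [-0.45,0,0,-1,1]
    - [-0.45,0,0,-1,1]
    - [-0.45,0,0,-1,1]
    - [-0.45,0,0,-1,1]

```text
t: 23.1
eef_pos: [0.4873, -0.127, 0.0965]
ee_rot: [1.654, 1.569, -1.22]
force: [2.0, -7.4, 1.2]
width: 0.0128
```

Run:
```python
from h import *
need([.4871,-.1263,.0926],-84.17-80.2)
for i in range(2): grab_frame('scene');print(get_state()['force'].round(1),get_state()['moment'].round(2),get_state()['eef_pos'])
```

```text
t 23.1 pos [ 0.4873 -0.127   0.0965] d cm [ 0.39 -0.08  0.  ] jaw deg -164.67 q [ 0.137  0.23  -0.554  0.002 -0.787  0.13 ] F [ 2.  -7.4  1.2] w 0.0128
roll options -0.3020430790552382 -0.3020430790552382
[ 1.5 -7.   1.4] [-2.91 -0.69  0.22] [ 0.48737781 -0.12700513  0.0965005 ]
[ 2.3 -8.5  2. ] [-2.92 -0.72  0.21] [ 0.48735047 -0.12699016  0.09648131]
```

Emit:
step_arm:
  deltas:
    - [0,0.05,0,0,1]
    - [0,0.1,0,0,1]
    - [0,0.1,0,0,0.9]
    - [0,0.1,0,0,0.8]
    - [0,0.1,0,0,0.6]
    - [0,0.1,0,0,0.4]
    - [0,0.1,0,0,0.3]
    - [0,0.1,0,0,0.3]
    - [0,0.1,0,0,0.3]
    - [0,0.1,0,0,0.3]

```text
t: 24.03
eef_pos: [0.4872, -0.1271, 0.096]
ee_rot: [-0.597, 1.571, 2.811]
force: [0.4, -0.3, -0.5]
width: 0.052
```

Run:
```python
from h import *
need([.4871,-.1263,.0926],-84.17-80.2)
```

```text
t 24.0333 pos [ 0.4872 -0.1271  0.096 ] d cm [ 0.34 -0.08 -0.01] jaw deg -164.71 q [ 0.135  0.231 -0.554 -0.    -0.787  0.131] F [ 0.4 -0.3 -0.5] w 0.052
roll options -0.3422166881577482 -0.3422166881577482
```

Emit:
step_arm:
  deltas:
    - [-1,0,0,0,0.3]
    - [-3,0,0,0,0.3]
    - [-6,0,0,0,0.3]
    - [-9,0,0,0,0.3]
    - [-12,0,0,0,0.3]
    - [-14,3,0,0,0.3]
    - [-14,7,1,0,0.3]
    - [-14,11,3,0,0.3]
    - [-14,15,4,0,0.3]
    - [-14,18,5,0,0.3]

```text
t: 24.87
eef_pos: [0.4861, -0.3163, 0.2373]
ee_rot: [2.417, 1.57, -0.458]
force: [1.2, 0.3, -0.3]
width: 0.0617
```

Run:
```python
from h import *
for n in ['scene','top']:
  f=grab_frame(n);im=cv2.resize(f['pixels'],None,fx=6,fy=6,interpolation=cv2.INTER_CUBIC)
  u,v=[int(6*a) for a in proj(f,[.482,-.08,.06])]
  cv2.polylines(im,[np.round((cylmask(f,.4765,-.0290,z0=.046)+.5)*6).astype(np.int32)],True,(0,255,0),1)
  save(cv2.convertScaleAbs(im[max(v-280,0):v+280,u-350:u+350],alpha=1.3),'m_%s.png'%n)
  C=cloud(f);px=f['pixels'].astype(int);m=(px[...,0]>80)&(px[...,1]<.45*px[...,0])&(px[...,2]<.45*px[...,0])&(abs(C[...,0]-.487)<.05)&(abs(C[...,1]+.126)<.05)&(C[...,2]>.07)
  P=C[m];
  if len(P)>5: print(n,len(P),np.percentile(P[:,2],[5,50,95]).round(4),cv2.minAreaRect((P[P[:,2]>.1][:,:2]*1000).astype(np.float32)))
print(get_state()['force'],get_state()['t'])
```

```text
scene 156 [0.0881 0.1037 0.1107] ((484.5048522949219, -127.52186584472656), (12.95966625213623, 50.6005973815918), 12.48248291015625)
top 65 [0.1051 0.1071 0.1098] ((485.5714111328125, -120.0966567993164), (9.019872665405273, 34.14469528198242), 15.426166534423828)
[0.08457489 0.1420484  0.40903616] 24.9667
```

View pics/m_scene.png

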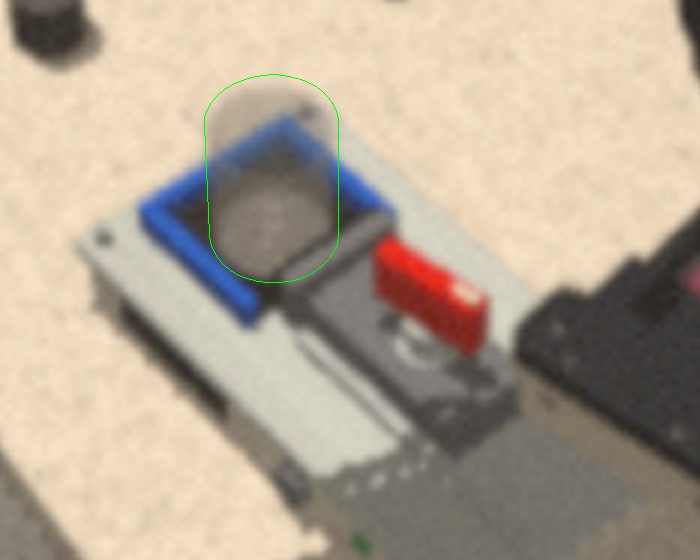

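View pics/m_top.png

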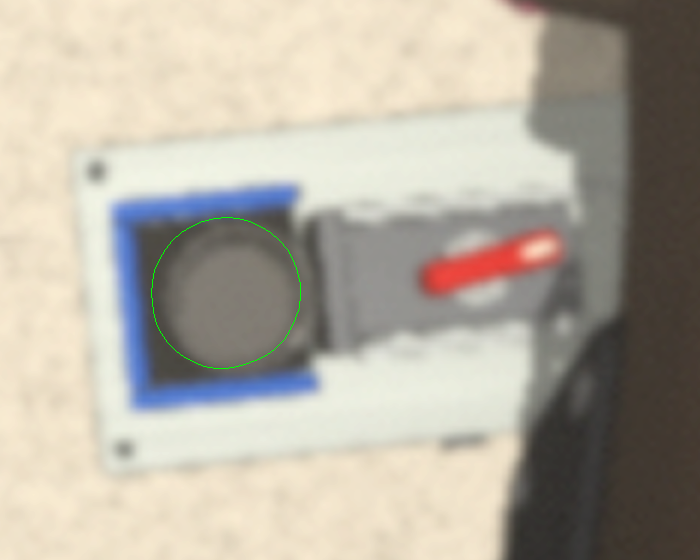

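```bash
python3 -c "
from h import *
print(job_done()); print(get_state()['t'])"
```

```text
the job is handed in; nothing more can be done
None
the job is handed in; nothing more can be done
```

The beaker is standing in the cradle, the gate is fully home and the stud is locked. I handed the job in at about 25 s, and no verdict was reported.

I gripped the beaker at 15 N and set it down with about 3–4.5 N on the sprung floor. I then slid the gate to its stop by the knob, pushed the stud in 7.5 mm, turned it about 80° clockwise to its stop, let it rise and backed the arm away.

**Last checks, from both cameras and the arm readings:**
- **Beaker:** it stands upright, within about 2 mm of the cradle's centre.
- **Gate:** it met its stop with about 10 N pushing back, and stays home in the picture.
- **Stud:** the bar is turned about 80°. The knob's top is at about 110 mm, which fits a lock depth of about 3.5 mm.
- **Arm:** clear of everything, with the force reading at zero within the noise.
- **Bystanders:** the arm stayed clear of the wash bottle and the can throughout. I did not measure their positions again at the end.

**What disagreed:**
- The two cameras differed by up to 8 mm on the beaker's starting position. I gripped between the two readings.
- While setting the beaker down I felt an unexplained sideways force of about 2 N. Shifting the beaker 2 mm did not remove it, and it went away when I let go.

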